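Lock a coaster pack into the counter display cradle

ROBOT

A 6-joint arm with a two-finger parallel gripper is mounted at the origin on a cart in front of the work surface, level with it; the furniture and walls round the work are solid. World frame = base frame: x ahead of the robot, y to its left, z up, the work surface at z = 0. Lengths are in m, angles in rad, forces in N, time in s.
With the tool pointing down it reaches from about 0.3 to 0.875 m from the base axis. Payload 6.4 kg.
Tool frame: the origin (TCP) lies on the centre line of the jaws, within the pads' length; the fingertips stand 22 mm ahead of it and the grasp point (between the pads) lies 3 mm ahead of it; z points along the fingers, y is the line along which they close (so a half turn about z gives the same grasp; the last joint's range is limited). The gripper opens to 85 mm and grips with 20 to 120 N. Pads are 22 mm wide; open, the fingers measure 114 mm over their backs; the gripper's body (76 mm by 85 mm) begins 54 mm behind the grasp point. The pads swing forward as they close: fully open they stand 13 mm farther back than shut.
Start: joints at [0.927, 0.181, 1.607, -0, 1.354, -0.206], TCP at [0.244, 0.521, 0.228] pointing down, gripper open.
Joint ranges: [-2.99, 2.99], [-0.89, 2.07], [0.3, 2.58], [-1.14, 4.28], [0, 2.63], [-3.12, 3.12]. Speed limits (rad/s): [2.57, 2.57, 3.01, 3.14, 3.14, 3.14].

INTERFACE

Orientations are given as a unit quaternion [w, x, y, z].
In Python, from bench import ctrl gives the robot as it stands. The module is installed in compiled form; this text tells all that it offers.
- The arm moves only by the tool servo_tool, never from a script. Its argument "commands" is a list of rows, each a list of 3 entries, a list of its own where there are three numbers: the shift along the tool's x, y, z in mm, then the turn about the tool's z in rad, then the finger opening in mm, from 0 to 85.4. In form: [[[dx, dy, dz], turn, jaw], ...]. A call has 1 to 20 rows; each row shifts and turns the commanded pose from where the row before left it, along the tool's axes as they then stand; what a row does not reach is not made up. A row lasts 1/8 s, in which the tool goes at most 62.5 mm and 10.7 degrees, less where a joint would pass 70% of its speed; a pose out of reach is approached as far as the arm can. A call with a gripper value outside its range is refused whole. The fingers move at their own pace and stop on an object; the grip force is fixed at half the most. Time passes only in rows, so rows that do not move let the fingers close. It gives the time, the measured TCP pose, the force, the opening and the grip force at its end, in the units of the state.
- ctrl.get_obs(): the state, without advancing time (a new reading comes with each control period).
- ctrl.camera(name): name is "side" or "top"; returns a dict with "color" (384x512x3 uint8, red, green, blue), "z_map" (384x512 float32, m along the optical axis (not along the pixel's ray), 0 where there is no reading), "fx", "fy", "cx", "cy" (pixels), "R" (3x3) and "t" (3): a world point X has camera coordinates R X + t. Camera axes: x right, y down, z forward; pixel columns grow to the right and rows downward; lengths in m; the calibration is good to about 2 mm. A picture is of the moment at which its call begins.
- ctrl.hand_in(): hands the job in; it is judged then, once.
The state is a dict: "time_s": time; "q": joint angles; "dq": joint speeds; "joint_efforts": joint torques, N m; "eef_pos": TCP position; "eef_rot": TCP orientation; "wrist_force": force on the tool from outside, world axes, zero at the start; "torque": the same for the moment, N m; "opening": opening from 0.0 (shut) to 1.0 (fully open); "grasp_force": force on a finger pad.
Only numpy, scipy, OpenCV 4.12 (cv2) and the standard library are available. Lean on these libraries where they do the work, as an engineer would, in place of code of your own. Each camera call takes 0.05 s, during which the arm holds its last target. There are 200 camera calls.

TASK

Put the round pack of coasters on display: swing the blue lock collar fully open by its orange paddle, slide the pack along the table, flat, into the white cradle until it is fully home against the back wall, then turn the collar back so that its paddle stands over the green locked mark, not short of it and not past it. Leave the other goods on the table where they are.

Things in the scene. Friction and masses are not known exactly. Their poses are not given: they have to be found in the camera images.
- coaster_pack: Round pack of coasters, pale pink with patterned top, in a clear bag: solid disc 95 mm in diameter (thin loose film to 106 mm), 41 mm high, about 0.12 kg, lying loose and flat near the table's front edge. Too wide to grasp; slides when pushed at its side. Origin: centre of its underside, z up.
- cradle: White round cradle fixed to the table. Origin: on the table, centre of its bay; z up, mouth facing its own -x. Bay wall: radius 53 to 59 mm over the 200 degrees round +x, no floor (the pack slides on the table); lip on the wall at z 44 to 49 mm, radius 46 to 77 mm. The mouth is about 104 mm wide and open above. With the pack home against the wall its centre is within about 6 mm of this origin.
- collar (a joint): Angle of the blue C-shaped collar about the cradle's z, growing counterclockwise from above. 0 = open, at a stop, gap (130 degrees) in line with the mouth; 2.007 = locked, paddle centred on the green mark; 2.5 = end stop. Radius 62 to 73 mm, z 8 to 36 mm. Starts part way round, blocking the mouth. Stays where left: friction of 2 to 3 N at the paddle, no spring or click.
- paddle (a point): Centre of the top edge of the collar's orange upright paddle, 100 mm from the cradle's axis, 62 mm above the table. The plate is 36 mm long radially (radius 82 to 118 mm), 12 mm thick in the turning direction, z 12 to 62 mm, free on both sides: push it sideways. It stands at angle 110 degrees + the collar's angle, counted counterclockwise from the cradle's +x.
- lock_mark (a point): Point on the green locked mark, at -135 degrees from the cradle's +x, 115 mm from its axis, 4 mm above the table, on a grey ear 4 mm thick (radius 82 to 130 mm, -141 to -98 degrees). A like ear with a thin white line, the open mark, lies at +110 degrees.
- mouth (a point): Point in front of the mouth, on its middle line, 115 mm from the cradle's axis, 20 mm above the table.
- glass_jar: Fixed round glass jar of red and white sweets with a thin hoop handle, about 155 mm across and 0.18 m high with the hoop (solid up to there), standing behind the pack; reach round its front. Origin: centre of its underside.
- pink_box: Pink gift box, 65x65x36 mm, a bystander at the right of the table. Origin at the centre of its underside.
- green_box: Green gift box, 70x70x36 mm, a bystander behind the cradle. Origin at the centre of its underside.
- stock_pad: Flat stapled count pad, 102x145x9 mm, a bystander at the right of the pack with a pen lying on it. Origin at the centre of its underside.
- tape: Roll of tan tape, 104 mm across, 25 mm high, a bystander at the back. Origin at the centre of its underside.
- bracelet_card: Boxed bracelet card, 56x80x11 mm, lying flat near the front left corner, a bystander. Origin at the centre of its underside.

How it is judged:
On the way, in this order (a step that is already met when the one before it is completed fails the run):
1. the collar has been swung open (within 0.15 rad of its open stop) (value of joint collar below 0.15 rad), for 0.1 s.
2. the pack is home in the cradle (centre within 14 mm of the bay's centre) while the collar is still open (below 0.4 rad) (horizontal distance between coaster_pack and cradle below 0.014 m and value of joint collar below 0.4 rad), for 0.2 s.
At the end, for the whole second after the job is handed in: The pack lies flat on the table in the cradle at rest, its centre within 14 mm of the bay's centre, and the collar stands within 0.10 rad (10 mm at the paddle) of the locked mark, on either side (horizontal distance between coaster_pack and cradle below 0.014 m and height (world z) of coaster_pack below 0.008 m and angle between coaster_pack's own z axis and vertical below 0.1 rad and value of joint collar between 1.907 and 2.107 rad and linear speed of coaster_pack below 0.01 m/s); the robot touches nothing.
It fails at once if the pack is lifted more than 30 mm off the table or tipped over 0.4 rad (height (world z) of coaster_pack above 0.03 m or angle between coaster_pack's own z axis and vertical above 0.4 rad).
It fails at once if a bystander (gift boxes, count pad, tape roll, bracelet card) is moved more than 30 mm (distance of any of pink_box, green_box, stock_pad, tape, bracelet_card from where it was at the start of the episode above 0.03 m).
It also fails if it takes over 72 s, if anything falls off the work surface, if the arm or the gripper's body presses on something with over 40 N, if the wrist force passes 120 N, or if a joint passes its speed limit or range.

## Working session

There is one attempt and no reset: what is moved stays moved. The work goes in short steps, Python scripts to look and compute and a tool call to move; the robot and the scene stay as the last step left them, time stands still between calls to the robot, and variables do not carry over. Pictures are saved under pics/ and viewed, at most 13 in all, crops included, and the job is handed in when it is done.

Besides the shell and the picture viewer there is one more tool, called after "Request:" by a JSON object that holds its "name" and its "arguments", one argument or row to a line. servo_tool: Moves the arm, as the interface text tells. Its arguments: {"type":"object","properties":{"commands":{"type":"array"}},"required":["commands"]}

```bash
mkdir -p pics; cat > h.py <<'E'
import numpy as np, cv2
from bench import ctrl
def cam(n):
    c=ctrl.camera(n); c['n']=n; return c
def pts(c):
    z=c['z_map'];v,u=np.mgrid[:384,:512]
    P=np.stack([(u-c['cx'])/c['fx']*z,(v-c['cy'])/c['fy']*z,z],-1)
    return (P-c['t'])@c['R']
def ray(c,u,v,h):
    d=c['R'].T@np.array([(u-c['cx'])/c['fx'],(v-c['cy'])/c['fy'],1]);o=-c['R'].T@c['t']
    return o+d*(h-o[2])/d[2]
def proj(c,X):
    p=c['R']@np.array(X)+c['t'];return p[0]/p[2]*c['fx']+c['cx'],p[1]/p[2]*c['fy']+c['cy']
def save(c,f): cv2.imwrite('pics/'+f,cv2.cvtColor(c['color'],cv2.COLOR_RGB2BGR))
E
python3 - <<'E'
from h import *
o=ctrl.get_obs();print(o['eef_pos'],o['eef_rot'],o['time_s'])
for n in('top','side'):
    c=cam(n);save(c,n+'0.png');np.savez(n+'0.npz',**c);print(n,-c['R'].T@c['t'],c['R'][2],c['fx'])
E
```

```text
[0.24341303 0.52031871 0.22668156] [-3.69383374e-04  2.17175877e-01  9.76132088e-01 -8.05719760e-04] 0.0
top [0.36005372 0.01209718 1.20041323] [ 0.14871058  0.01099446 -0.98881964] 397.64212419957875
side [-0.17019524 -0.3237701   1.13547441] [ 0.53333325  0.26146021 -0.80448381] 455.6742016866829
```

View pics/top0.png

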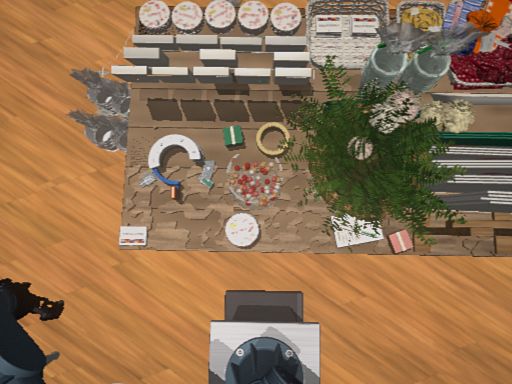

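View pics/side0.png

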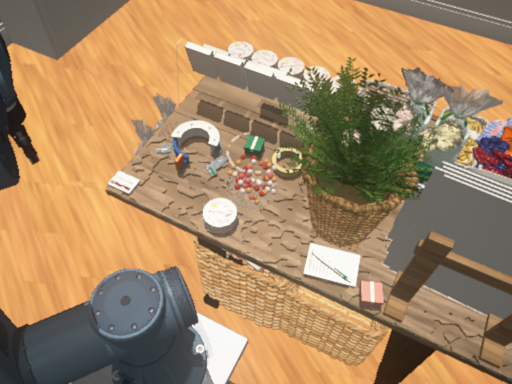

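```bash
python3 - <<'E'
from h import *
c=dict(np.load('top0.npz'));s=dict(np.load('side0.npz'))
a=cv2.resize(c['color'][120:255,115:285],None,fx=4.6,fy=4.4,interpolation=cv2.INTER_CUBIC)
cv2.imwrite('pics/crop0.png',cv2.cvtColor(a[:600],cv2.COLOR_RGB2BGR))
for k in(c,s):
    P=pts(k);hsv=cv2.cvtColor(k['color'],cv2.COLOR_RGB2HSV)
    w=(hsv[...,1]<45)&(hsv[...,2]>150)
    for nm,m in(('white lip',w&(abs(P[...,2]-.049)<.012)),('pack',(hsv[...,2]>130)&(abs(P[...,2]-.041)<.01)),('orange',(hsv[...,0]>5)&(hsv[...,0]<16)&(hsv[...,1]>170)&(abs(P[...,2]-.04)<.035)),('blue',(hsv[...,0]>100)&(hsv[...,0]<125)&(hsv[...,1]>130)&(P[...,2]<.06)&(P[...,2]>.0))):
        n,l,st,ce=cv2.connectedComponentsWithStats(m.astype(np.uint8))
        for i in range(1,n):
            if st[i,4]>12: q=P[l==i];print(nm,st[i],np.median(q,0).round(3),q.min(0).round(3),q.max(0).round(3))
E
```

```text
white lip [139   0  31  28 448] [1.086 0.364 0.043] [1.04  0.32  0.037] [1.138 0.415 0.051]
white lip [205   0  30  28 483] [1.091 0.162 0.043] [1.045 0.115 0.037] [1.142 0.207 0.051]
white lip [238   1  30  28 482] [1.088 0.055 0.043] [1.044 0.011 0.037] [1.142 0.102 0.051]
white lip [172   2  30  28 507] [1.085 0.265 0.043] [1.038 0.219 0.037] [1.134 0.311 0.05 ]
white lip [270   3  31  28 467] [ 1.083 -0.049  0.043] [ 1.039 -0.094  0.037] [1.135e+00 1.000e-03 4.900e-02]
white lip [139   7   5   6  19] [1.102 0.41  0.043] [1.093 0.403 0.037] [1.113 0.416 0.049]
white lip [306  38   4   8  16] [ 0.997 -0.117  0.06 ] [ 0.982 -0.122  0.039] [ 1.007 -0.111  0.061]
white lip [148 134  52  35 731] [0.658 0.294 0.049] [0.592 0.204 0.043] [0.697 0.357 0.056]
white lip [225 213  34  33 787] [0.415 0.073 0.043] [0.371 0.025 0.037] [0.465 0.121 0.05 ]
pack [139   0  31  29 692] [1.09  0.369 0.043] [1.04  0.32  0.034] [1.139 0.416 0.051]
pack [171   1  32  29 687] [1.086 0.265 0.043] [1.038 0.216 0.032] [1.135 0.315 0.05 ]
pack [204   0  32  28 684] [1.093 0.161 0.043] [1.045 0.112 0.032] [1.1
[... 4672 characters left out ...]
[0.552 0.031 0.036] [0.541 0.023 0.031] [0.574 0.047 0.044]
pack [269 184   7  11  44] [ 0.554 -0.029  0.043] [ 0.542 -0.041  0.035] [ 0.574 -0.015  0.05 ]
pack [253 195   6   9  27] [0.502 0.001 0.038] [ 0.497 -0.008  0.032] [0.513 0.01  0.048]
pack [202 199  35  30 804] [0.411 0.069 0.043] [0.365 0.021 0.031] [0.464 0.12  0.049]
pack [331 238  14   6  29] [ 0.486 -0.259  0.041] [ 0.479 -0.278  0.032] [ 0.492 -0.243  0.051]
pack [361 281  22  22 424] [ 0.388 -0.391  0.035] [ 0.354 -0.424  0.031] [ 0.424 -0.358  0.041]
orange [175 156   7   7  14] [0.513 0.268 0.06 ] [0.5   0.264 0.054] [0.526 0.272 0.063]
blue [174 140   6  13  30] [0.565 0.316 0.036] [0.55  0.294 0.03 ] [0.589 0.337 0.04 ]
```

View pics/crop0.png

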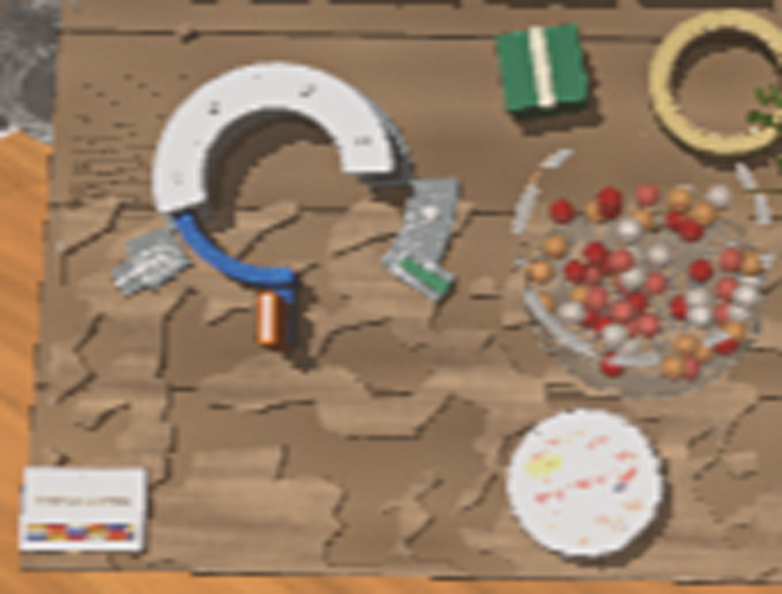

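```bash
cat > m.py <<'E'
from h import *
from scipy.optimize import least_squares
def measure(k,box=(.49,.72,.16,.42)):
    P=pts(k);hsv=cv2.cvtColor(k['color'],cv2.COLOR_RGB2HSV);r={}
    inb=(P[...,0]>box[0])&(P[...,0]<box[1])&(P[...,1]>box[2])&(P[...,1]<box[3])
    g=inb&(hsv[...,0]>55)&(hsv[...,0]<95)&(hsv[...,1]>90)&(P[...,2]<.02)
    v,u=np.nonzero(g);r['green']=ray(k,u.mean(),v.mean(),.004) if len(u) else None
    w=inb&(hsv[...,1]<45)&(hsv[...,2]>150)&(P[...,2]>.045)&(P[...,2]<.058)
    cs,_=cv2.findContours(w.astype(np.uint8),cv2.RETR_EXTERNAL,cv2.CHAIN_APPROX_NONE)
    q=max(cs,key=len)[:,0];X=np.array([ray(k,*p,.049)[:2] for p in q])
    m=lambda c:np.hypot(*(X-c).T)
    f=least_squares(lambda c:np.minimum(abs(m(c)-.076),abs(m(c)-.047)),X.mean(0)-[.02,0],loss='soft_l1',f_scale=.002)
    r['cradle']=f.x;r['res']=np.median(abs(f.fun))
    o=(P[...,0]>.4)&inb|((P[...,0]>.4)&(P[...,0]<.72)&(P[...,1]>.12)&(P[...,1]<.44))
    o&=(hsv[...,0]>4)&(hsv[...,0]<17)&(hsv[...,1]>150)&(hsv[...,2]>110)&(P[...,2]>.03)
    v,u=np.nonzero(o)
    r['orange']=(P[o].mean(0),P[o].min(0),P[o].max(0),len(u)) if len(u) else None
    return r
def pack(k,near):
    P=pts(k);hsv=cv2.cvtColor(k['color'],cv2.COLOR_RGB2HSV)
    m=(hsv[...,2]>130)&(abs(P[...,2]-.043)<.01)&(np.hypot(P[...,0]-near[0],P[...,1]-near[1])<.075)
    cs,_=cv2.findContours(m.astype(np.uint8),cv2.RETR_EXTERNAL,cv2.CHAIN_APPROX_NONE)
    (u,v),rad=cv2.minEnclosingCircle(max(cs,key=cv2.contourArea))
    return ray(k,u,v,.042),rad
E
python3 - <<'E'
from m import *
for n in('top','side'):
    k=dict(np.load(n+'0.npz'));print(n,measure(k),pack(k,(.415,.073)))
    P=pts(k)
    j=(P[...,2]>.07)&(P[...,0]>.42)&(P[...,0]<.68)&(P[...,1]>-.05)&(P[...,1]<.14);q=P[j];print('jar',np.percentile(q,[2,50,98],axis=0).round(3).tolist())
    j=(P[...,2]>.007)&(P[...,0]<.46)&(P[...,0]>.3)&(P[...,1]>.3)&(P[...,1]<.5);q=P[j];print('card',np.percentile(q,[2,98],axis=0).round(3).tolist())
E
```

```text
top {'green': array([0.55944478, 0.18427661, 0.004     ]), 'cradle': array([0.61965553, 0.28016006]), 'res': np.float64(0.000744197527716435), 'orange': (array([0.51954089, 0.27526567, 0.06186137]), array([0.50182497, 0.27002477, 0.05838557]), array([0.53732517, 0.28021511, 0.0660901 ]), 28)} (array([0.41714299, 0.07381671, 0.042     ]), 17.149438858032227)
jar [[0.483, -0.048, 0.075], [0.554, 0.014, 0.11], [0.651, 0.105, 0.422]]
card [[0.368, 0.363, 0.007], [0.422, 0.439, 0.014]]
side {'green': array([0.56410633, 0.18946029, 0.004     ]), 'cradle': array([0.61724531, 0.27635185]), 'res': np.float64(0.001096164730238068), 'orange': (array([0.51052923, 0.26810856, 0.05453235]), array([0.49733995, 0.26441144, 0.03235826]), array([0.53316735, 0.2736067 , 0.06408818]), 34)} (array([0.41059742, 0.06874413, 0.042     ]), 17.124744415283203)
jar [[0.48, -0.048, 0.073], [0.542, 0.026, 0.103], [0.644, 0.101, 0.42]]
card [[0.305, 0.357, 0.007], [0.418, 0.488, 0.543]]
```

Request:
{"name": "servo_tool", "arguments": {
  "commands": [
    [[-46,-18,5],0,0],
    [[-46,-18,5],0,0],
    [[-46,-18,5],0,0],
    [[-46,-18,5],0,0],
    [[-46,-18,5],0,0],
    [[-46,-18,5],0,0],
    [[-46,-18,5],0,0],
    [[-46,-18,5],0,0],
    [[0,0,5],0.18,0],
    [[0,0,5],0.18,0],
    [[0,0,5],0.18,0],
    [[0,0,5],0.18,0],
    [[0,0,5],0.18,0],
    [[0,0,5],0.18,0],
    [[0,0,0],0,0],
    [[0,0,0],0,0]
  ]
}}

```text
time_s: 2.1
eef_pos: [0.5159, 0.2343, 0.1575]
eef_rot: [-0.0, 0.687, 0.727, -0.0]
wrist_force: [-0.8, -1.1, -0.8]
opening: -0.001
grasp_force: 0.0
```

Request:
{"name": "servo_tool", "arguments": {
  "commands": [
    [[0,0,30],0,0],
    [[0,0,30],0,0],
    [[0,0,30],0,0],
    [[0,0,23],0,0],
    [[0,0,0],0,0],
    [[0,0,0],0,0],
    [[6,0,0],0,0],
    [[6,0,0],0,0],
    [[6,0,0],0,0],
    [[0,0,0],0,0]
  ]
}}

```text
time_s: 3.35
eef_pos: [0.515, 0.253, 0.0448]
eef_rot: [0.0, 0.688, 0.726, 0.0]
wrist_force: [-0.9, 0.4, 0.0]
opening: -0.002
grasp_force: 0.0
```

```bash
python3 - <<'E'
from m import *
k=cam('side');a=cv2.resize(k['color'][80:240,90:290],None,fx=3.7,fy=3.7);cv2.imwrite('pics/a1.png',cv2.cvtColor(a,cv2.COLOR_RGB2BGR))
E
```

```text
(no output)
```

View pics/a1.png

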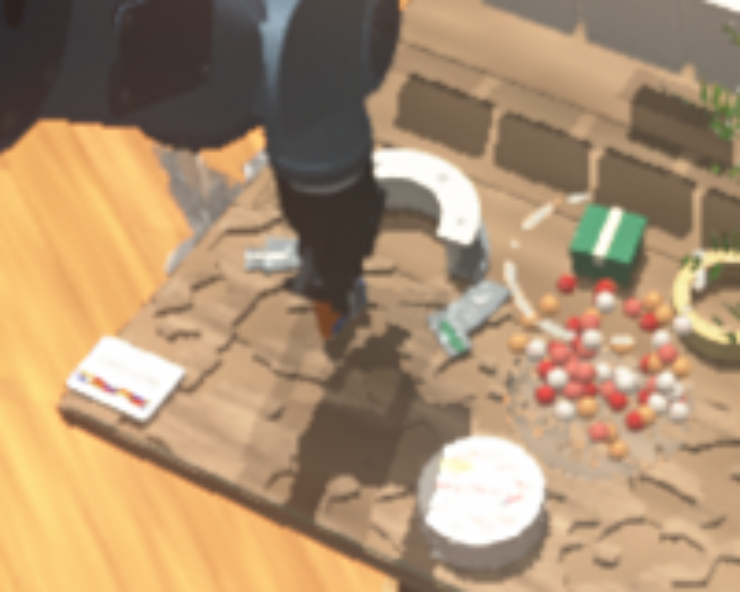

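The gripper stands at the paddle (orange at about (328,318) in the crop), on its near-jar side, clear of the jar. Swing it open.

Request:
{"name": "servo_tool", "arguments": {
  "commands": [
    [[4,0,0],0,0],
    [[10,-1,0],0.1,0],
    [[10,-1,0],0.1,0],
    [[10,-1,0],0.1,0],
    [[10,-1,0],0.1,0],
    [[10,-1,0],0.1,0],
    [[10,-1,0],0.1,0],
    [[10,-1,0],0.1,0],
    [[10,-1,0],0.1,0],
    [[10,-1,0],0.1,0],
    [[0,0,0],0,0]
  ]
}}

```text
time_s: 4.78
eef_pos: [0.5362, 0.3414, 0.0443]
eef_rot: [0.0, 0.935, 0.355, -0.0]
wrist_force: [-0.4, 0.1, -0.1]
opening: 0.003
grasp_force: 0.0
```

Request:
{"name": "servo_tool", "arguments": {
  "commands": [
    [[5,0,0],0.05,0],
    [[5,0,0],0.05,0],
    [[5,0,0],0.05,0],
    [[3,0,0],0.03,0]
  ]
}}

```text
time_s: 5.28
eef_pos: [0.5497, 0.3519, 0.0441]
eef_rot: [0.0, 0.963, 0.269, -0.001]
wrist_force: [-3.2, 0.8, 0.1]
opening: -0.0
grasp_force: 1.2
```

```bash
python3 - <<'E'
from m import *
for n in('top','side'):
    k=cam(n);r=measure(k);print(r['orange'])
    if n=='top':
        a=cv2.resize(k['color'][120:255,115:285],None,fx=4.4,fy=4.4);cv2.imwrite('pics/a2.png',cv2.cvtColor(a,cv2.COLOR_RGB2BGR))
E
```

```text
(array([0.57295813, 0.41069857, 0.38472572]), array([0.57295813, 0.41069857, 0.38472572]), array([0.57295813, 0.41069857, 0.38472572]), 1)
(array([0.56738904, 0.34410422, 0.04954273]), array([0.56181337, 0.34088162, 0.03073843]), array([0.57178531, 0.34855724, 0.06013523]), 11)
```

View pics/a2.png

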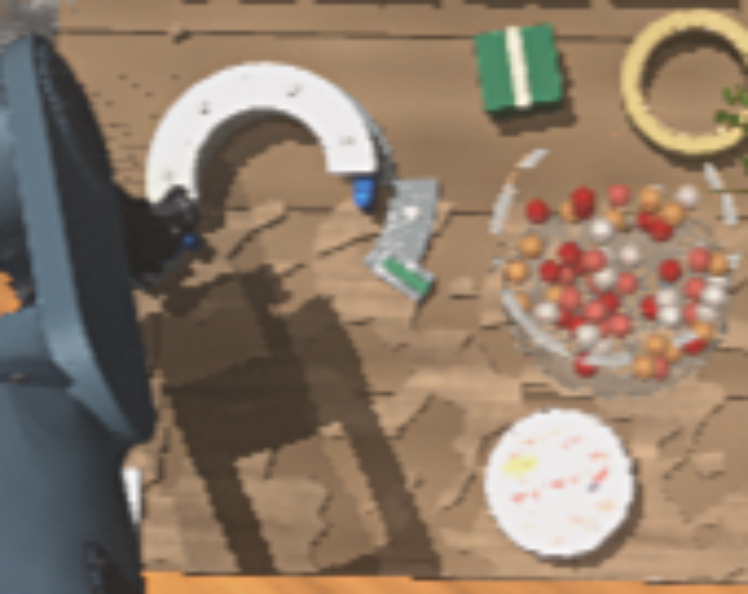

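The collar's far end (blue, (365,190)) has emerged on the right, so the mouth is nearly clear; push gently to the stop.

Request:
{"name": "servo_tool", "arguments": {
  "commands": [
    [[4,0,0],0.03,0],
    [[4,0,0],0.03,0],
    [[4,0,0],0,0]
  ]
}}

```text
time_s: 5.75
eef_pos: [0.5515, 0.3537, 0.0438]
eef_rot: [0.003, 0.971, 0.24, -0.012]
wrist_force: [-43.1, -23.3, 36.1]
opening: 0.0
grasp_force: 25.2
```

Request:
{"name": "servo_tool", "arguments": {
  "commands": [
    [[-20,0,0],0,0],
    [[-20,0,-20],0,0],
    [[0,0,-60],0,0],
    [[0,0,-60],0,0],
    [[0,0,-56],0,0],
    [[-38,36,0],-0.0,46],
    [[-38,36,0],0,46],
    [[-38,36,0],0,46],
    [[-38,36,0],0,46],
    [[-38,36,0],0,46],
    [[-38,36,0],0,46],
    [[-33,36,0],0,46],
    [[0,0,0],-0.18,46],
    [[0,0,0],-0.18,46],
    [[0,0,0],-0.18,46],
    [[0,0,0],-0.18,46],
    [[0,0,0],-0.18,46],
    [[0,0,0],0,46],
    [[0,0,0],0,46]
  ]
}}

```text
time_s: 8.12
eef_pos: [0.4119, -0.0053, 0.2409]
eef_rot: [0.0, 0.771, 0.637, 0.0]
wrist_force: [-0.6, 0.1, 0.1]
opening: 0.54
grasp_force: 0.0
```

```bash
python3 - <<'E'
from m import *
o=ctrl.get_obs();print(o['eef_pos'],o['wrist_force'])
for n in('top','side'):
    k=cam(n);save(k,n+'3.png');r=measure(k);print(r)
    try: print(pack(k,(.414,.071)))
    except Exception as e: print(e)
k=cam('top');a=cv2.resize(k['color'][120:255,115:285],None,fx=4.4,fy=4.4);cv2.imwrite('pics/a3.png',cv2.cvtColor(a,cv2.COLOR_RGB2BGR))
E
```

```text
[ 0.41194626 -0.0052848   0.24088661] [-0.629508    0.12718185  0.11866318]
{'green': array([0.55944478, 0.18427661, 0.004     ]), 'cradle': array([0.6196865 , 0.27996772]), 'res': np.float64(0.0008056700550588269), 'orange': (array([0.56571321, 0.3612178 , 0.06062545]), array([0.55585309, 0.34797161, 0.05094855]), array([0.57716659, 0.37812491, 0.06572145]), 24)}
(array([0.38025581, 0.06068622, 0.042     ]), 9.013978004455566)
{'green': array([0.560387  , 0.18364912, 0.004     ]), 'cradle': array([0.57634784, 0.21317285]), 'res': np.float64(0.0038137679655570744), 'orange': (array([0.56565979, 0.34524815, 0.03154548]), array([0.56565979, 0.34524815, 0.03154548]), array([0.56565979, 0.34524815, 0.03154548]), 1)}
(array([0.40916025, 0.0678762 , 0.042     ]), 17.190366744995117)
```

View pics/a3.png

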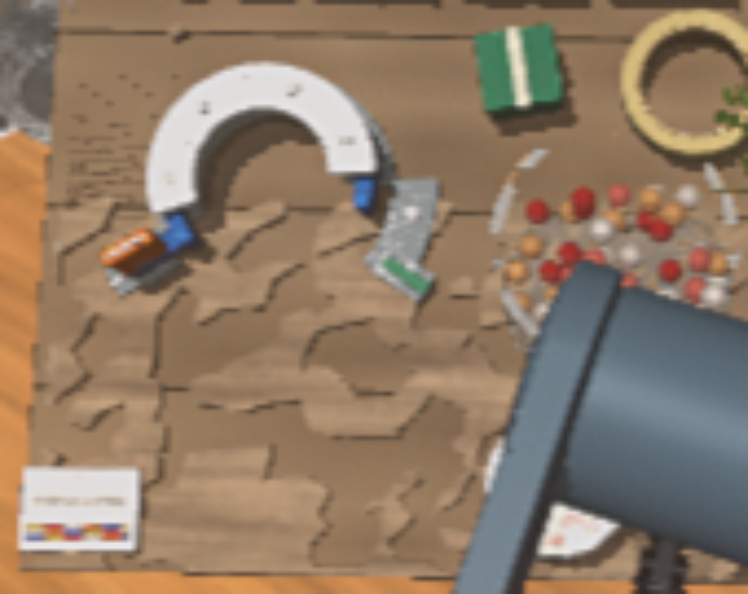

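The collar is fully open (paddle over the white open mark at (135,255)); the mouth is clear. Descend behind the pack.

Request:
{"name": "servo_tool", "arguments": {
  "commands": [
    [[-5,-13,0],0,46],
    [[0,0,50],0,46],
    [[0,0,50],0,46],
    [[0,0,50],0,46],
    [[0,0,40],0,46],
    [[0,0,19],0,46],
    [[0,0,0],0,46],
    [[0,0,0],0,46]
  ]
}}

```text
time_s: 9.28
eef_pos: [0.3985, -0.0079, 0.0325]
eef_rot: [0.001, 0.77, 0.638, 0.0]
wrist_force: [0.1, 0.2, 0.0]
opening: 0.538
grasp_force: 0.0
```

```bash
python3 - <<'E'
from m import *
o=ctrl.get_obs();print(o['eef_pos'],o['wrist_force'])
k=cam('side');a=cv2.resize(k['color'][120:280,130:330],None,fx=3.7,fy=3.7);cv2.imwrite('pics/a4.png',cv2.cvtColor(a,cv2.COLOR_RGB2BGR))
E
```

```text
[ 0.39845994 -0.00787854  0.03252819] [0.08361656 0.15819696 0.0147032 ]
```

View pics/a4.png

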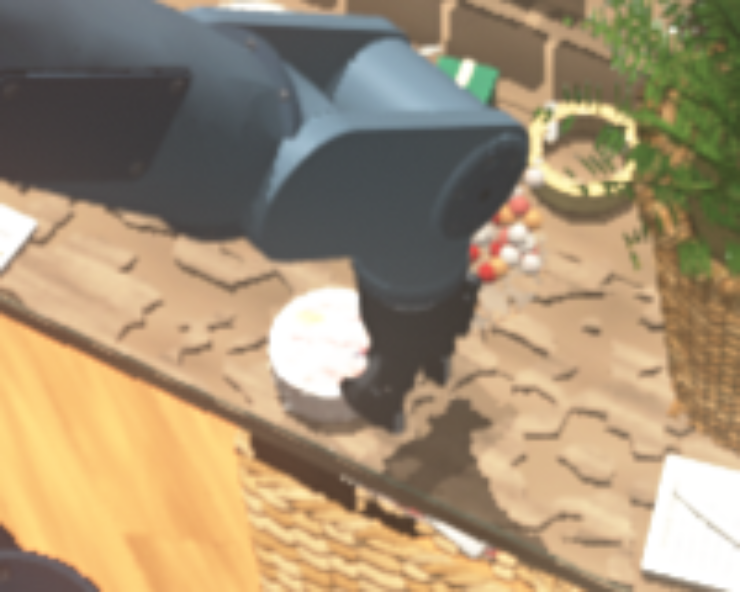

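The fingers straddle the pack's near side at about (400,390) in the crop; push along.

Request:
{"name": "servo_tool", "arguments": {
  "commands": [
    [[8,0,0],0,46],
    [[8,0,0],0,46],
    [[6,0,0],0,46],
    [[6,0,0],0,46],
    [[8,0,0],0,46],
    [[10,0,0],0,46],
    [[12,0,0],0,46],
    [[13,0,0],0,46],
    [[13,0,0],0,46],
    [[13,0,0],0,46],
    [[13,0,0],0,46],
    [[13,0,0],0,46],
    [[13,0,0],0,46],
    [[13,0,0],0,46],
    [[12,0,0],0,46],
    [[12,0,0],0,46],
    [[10,0,0],0,46],
    [[7,0,0],0,46],
    [[5,0,0],0,46],
    [[2,0,0],0,46]
  ]
}}

```text
time_s: 11.82
eef_pos: [0.4346, 0.1862, 0.0315]
eef_rot: [-0.0, 0.77, 0.638, -0.0]
wrist_force: [0.0, -0.3, 1.3]
opening: 0.54
grasp_force: 0.5
```

Request:
{"name": "servo_tool", "arguments": {
  "commands": [
    [[-10,0,0],0,46],
    [[-25,0,0],0,46],
    [[-5,0,-40],0,46],
    [[0,0,-60],0,46],
    [[0,0,-60],0,46],
    [[-50,0,0],0,46],
    [[-50,0,0],0,46],
    [[-50,0,0],0,46],
    [[0,0,0],0,46]
  ]
}}

```text
time_s: 12.95
eef_pos: [0.3986, -0.0039, 0.1916]
eef_rot: [0.0, 0.772, 0.636, -0.0]
wrist_force: [-0.1, 1.8, 0.3]
opening: 0.539
grasp_force: 0.0
```

```bash
python3 - <<'E'
from m import *
o=ctrl.get_obs();print(o['eef_pos'],o['wrist_force'])
for n in('top','side'):
    k=cam(n);save(k,n+'5.png');r=measure(k);print(r['cradle'],r['green'],r['orange'])
    print(pack(k,(.4458,.2375)))
E
```

```text
[ 0.39859353 -0.00390521  0.19159501] [-0.12053673  1.81371337  0.28734575]
[0.6196662 0.2801106] [0.55944478 0.18427661 0.004     ] (array([0.56575801, 0.36128942, 0.06038338]), array([0.55545204, 0.34760697, 0.05380781]), array([0.57717113, 0.37835822, 0.06654536]), 24)
(array([0.44365931, 0.23887821, 0.042     ]), 17.081851959228516)Traceback (most recent call last):
  File "<stdin>", line 4, in <module>
  File "m.py", line 10, in measure
    q=max(cs,key=len)[:,0];X=np.array([ray(k,*p,.049)[:2] for p in q])
      ~~~^^^^^^^^^^^^
ValueError: max() iterable argument is empty
```

View pics/side5.png

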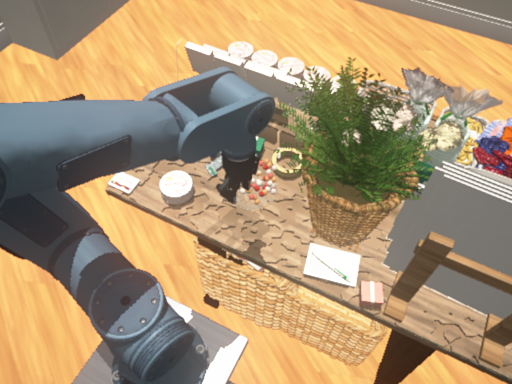

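Pack sits at (176,187) in the side view, on the cradle's middle line (measured bearing 13.2°). Go round behind it.

Request:
{"name": "servo_tool", "arguments": {
  "commands": [
    [[36,-13,0],0,46],
    [[36,-13,0],0,46],
    [[36,-13,0],0,46],
    [[36,-12,0],0,46],
    [[36,-12,0],0,46],
    [[34,-12,0],0,46],
    [[0,0,0],0.165,46],
    [[0,0,0],0.165,46],
    [[0,0,0],0.165,46],
    [[0,0,0],0.165,46],
    [[0,0,0],0.165,46],
    [[0,0,0],0.165,46],
    [[0,0,0],0.165,46],
    [[0,0,0],0,46],
    [[0,0,0],0,46]
  ]
}}

```text
time_s: 14.92
eef_pos: [0.365, 0.2241, 0.1915]
eef_rot: [-0.0, 0.993, 0.116, -0.0]
wrist_force: [-0.6, 0.2, -0.1]
opening: 0.537
grasp_force: 0.0
```

Request:
{"name": "servo_tool", "arguments": {
  "commands": [
    [[0,5,0],0,46],
    [[0,0,40],0,46],
    [[0,0,40],0,46],
    [[0,0,40],0,46],
    [[0,0,30],0,46],
    [[0,0,9],0,46],
    [[0,0,0],0,46],
    [[0,0,0],0,46]
  ]
}}

```text
time_s: 15.92
eef_pos: [0.3677, 0.2189, 0.0338]
eef_rot: [-0.0, 0.993, 0.114, 0.001]
wrist_force: [-0.2, -0.3, 0.2]
opening: 0.536
grasp_force: 0.0
```

Request:
{"name": "servo_tool", "arguments": {
  "commands": [
    [[8,0,0],0,46],
    [[8,0,0],0,46],
    [[6,0,0],0,46],
    [[6,0,0],0,46],
    [[8,0,0],0,46],
    [[10,0,0],0,46],
    [[10,0,0],0,46],
    [[10,0,0],0,46],
    [[10,0,0],0,46],
    [[10,0,0],0,46],
    [[10,0,0],0,46],
    [[10,0,0],0,46],
    [[10,0,0],0,46],
    [[10,0,0],0,46],
    [[10,0,0],0,46],
    [[10,0,0],0,46],
    [[8,0,0],0,46],
    [[8,0,0],0,46],
    [[6,0,0],0,46],
    [[4,0,0],0,46]
  ]
}}

```text
time_s: 18.42
eef_pos: [0.5344, 0.2577, 0.0326]
eef_rot: [-0.0, 0.993, 0.114, -0.0]
wrist_force: [-0.3, -0.0, -0.1]
opening: 0.54
grasp_force: 0.4
```

```bash
python3 - <<'E'
from m import *
k=cam('top');a=cv2.resize(k['color'][120:255,115:285],None,fx=4.4,fy=4.4);cv2.imwrite('pics/a6.png',cv2.cvtColor(a,cv2.COLOR_RGB2BGR))
E
```

```text
(no output)
```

View pics/a6.png

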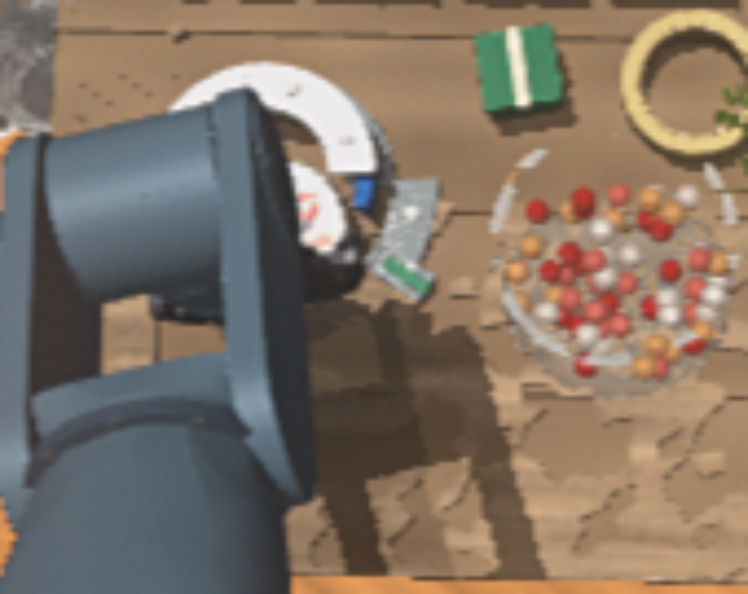

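The pack (pink top at (310,205)) is entering the mouth cleanly beside the collar's end at (362,192). Push home slowly.

Request:
{"name": "servo_tool", "arguments": {
  "commands": [
    [[6,0,0],0,46],
    [[6,0,0],0,46],
    [[6,0,0],0,46],
    [[5,0,0],0,46],
    [[5,0,0],0,46],
    [[4,0,0],0,46],
    [[3,0,0],0,46]
  ]
}}

```text
time_s: 19.35
eef_pos: [0.5683, 0.2656, 0.0326]
eef_rot: [0.0, 0.993, 0.114, -0.0]
wrist_force: [-0.4, 0.2, -0.2]
opening: 0.541
grasp_force: 0.4
```

Request:
{"name": "servo_tool", "arguments": {
  "commands": [
    [[2,0,0],0,46],
    [[2,0,0],0,46],
    [[1,0,0],0,46],
    [[0,0,0],0,46]
  ]
}}

```text
time_s: 19.85
eef_pos: [0.5731, 0.2667, 0.0326]
eef_rot: [-0.0, 0.993, 0.114, 0.0]
wrist_force: [0.2, 0.5, 0.7]
opening: 0.543
grasp_force: 0.3
```

Request:
{"name": "servo_tool", "arguments": {
  "commands": [
    [[2,0,0],0,46],
    [[2,0,0],0,46],
    [[0,0,0],0,46]
  ]
}}

```text
time_s: 20.23
eef_pos: [0.5759, 0.2675, 0.0322]
eef_rot: [0.0, 0.993, 0.114, -0.001]
wrist_force: [-5.5, -0.9, 2.5]
opening: 0.537
grasp_force: 2.5
```

Request:
{"name": "servo_tool", "arguments": {
  "commands": [
    [[-6,0,0],0,46],
    [[-20,0,0],0,46],
    [[-30,0,0],0,46],
    [[-30,0,-30],0,46],
    [[-50,0,-50],0,0],
    [[-50,0,-50],0,0],
    [[0,0,0],0,0],
    [[0,0,0],0,0]
  ]
}}

```text
time_s: 21.22
eef_pos: [0.4077, 0.2282, 0.1512]
eef_rot: [-0.0, 0.993, 0.114, 0.001]
wrist_force: [0.7, 0.5, -0.3]
opening: 0.002
grasp_force: 0.0
```

```bash
python3 - <<'E'
from m import *
o=ctrl.get_obs();print(o['eef_pos'],o['eef_rot'],o['wrist_force'])
k=cam('top');r=measure(k);print(r['cradle'],r['green'],r['orange'])
a=cv2.resize(k['color'][120:255,115:285],None,fx=4.4,fy=4.4);cv2.imwrite('pics/a7.png',cv2.cvtColor(a,cv2.COLOR_RGB2BGR))
E
```

```text
[0.40767208 0.22819915 0.15121418] [-1.42227160e-04  9.93466649e-01  1.14117380e-01  1.10455863e-03] [ 0.66373276  0.48272696 -0.34970938]
[0.61928533 0.28015063] [0.55944478 0.18427661 0.004     ] (array([0.56571774, 0.361204  , 0.06063592]), array([0.55531473, 0.34816511, 0.04997524]), array([0.57777249, 0.37823455, 0.06622962]), 24)
```

View pics/a7.png

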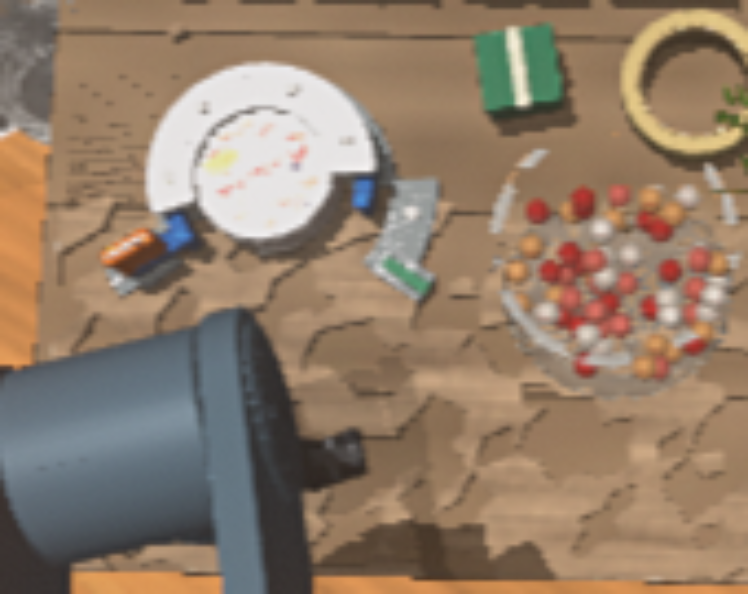

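The pack (260,175) is under the lip, home against the wall; the paddle is still at the open mark. Go to its far side.

Request:
{"name": "servo_tool", "arguments": {
  "commands": [
    [[44,-22,0],0,0],
    [[44,-22,0],0,0],
    [[44,-22,0],0,0],
    [[44,-22,0],0,0],
    [[44,-21,0],0,0],
    [[0,0,0],-0.177,0],
    [[0,0,0],-0.177,0],
    [[0,0,0],0,0],
    [[0,0,0],0,0]
  ]
}}

```text
time_s: 22.4
eef_pos: [0.5965, 0.3839, 0.1492]
eef_rot: [0.0, 0.958, 0.286, -0.001]
wrist_force: [-0.2, 0.2, 0.2]
opening: 0.001
grasp_force: 0.0
```

Request:
{"name": "servo_tool", "arguments": {
  "commands": [
    [[0,0,30],0,0],
    [[0,0,30],0,0],
    [[0,0,30],0,0],
    [[0,0,15],0,0],
    [[0,0,0],0,0],
    [[-10,0,0],0,0],
    [[-10,0,0],0,0],
    [[-3,0,0],0,0],
    [[0,0,0],0,0]
  ]
}}

```text
time_s: 23.52
eef_pos: [0.5775, 0.3715, 0.0469]
eef_rot: [-0.0, 0.958, 0.287, 0.0]
wrist_force: [0.5, 0.5, 0.3]
opening: 0.0
grasp_force: 0.1
```

Request:
{"name": "servo_tool", "arguments": {
  "commands": [
    [[-10,-1.2,0],-0.1,0],
    [[-10,-1.2,0],-0.1,0],
    [[-10,-1.2,0],-0.1,0],
    [[-10,-1.2,0],-0.1,0],
    [[-10,-1.2,0],-0.1,0],
    [[-10,-1.2,0],-0.1,0],
    [[-10,-1.2,0],-0.1,0],
    [[-10,-1.2,0],-0.1,0],
    [[-10,-1.2,0],-0.1,0],
    [[0,0,0],0,0]
  ]
}}

```text
time_s: 24.78
eef_pos: [0.5204, 0.3046, 0.0462]
eef_rot: [0.0, 0.738, 0.675, -0.0]
wrist_force: [-0.2, 0.4, -0.8]
opening: 0.002
grasp_force: 0.0
```

Request:
{"name": "servo_tool", "arguments": {
  "commands": [
    [[-10,-1.2,0],-0.1,0],
    [[-10,-1.2,0],-0.1,0],
    [[-10,-1.2,0],-0.1,0],
    [[-10,-1.2,0],-0.1,0],
    [[-10,-1.2,0],-0.1,0],
    [[-10,-1.2,0],-0.1,0],
    [[-10,-1.2,0],-0.1,0],
    [[-10,-1.2,0],-0.1,0],
    [[-6,-0.7,0],-0.06,0],
    [[0,0,0],0,0]
  ]
}}

```text
time_s: 26.02
eef_pos: [0.5351, 0.222, 0.0458]
eef_rot: [-0.0, 0.39, 0.921, -0.0]
wrist_force: [0.7, -0.6, 0.7]
opening: -0.005
grasp_force: 0.0
```

```bash
cat > p.py <<'E'
from m import *
o=ctrl.get_obs();C=np.array([.619,.279]);d=o['eef_pos'][:2]-C
print('tcp ang',np.degrees(np.arctan2(*d[::-1]))%360,np.hypot(*d),'yaw',2*np.degrees(np.arctan2(o['eef_rot'][2],o['eef_rot'][1])))
for n,c in(('top',(.6197,.2800)),('side',(.6172,.2764))):
    k=cam(n);r=measure(k)['orange']
    if r is not None: d=r[0][:2]-c;print(n,r,np.degrees(np.arctan2(d[1],d[0]))%360,np.hypot(*d))
E
python3 p.py
```

```text
tcp ang 214.16592410477432 0.10143237858099909 yaw 134.0758064355857
side (array([0.53350415, 0.19650514, 0.04903047]), array([0.52653276, 0.192227  , 0.03164405]), array([0.54783157, 0.20528707, 0.06454704]), 20) 223.66898485051684 0.11570731577152561
```

Request:
{"name": "servo_tool", "arguments": {
  "commands": [
    [[-8,-0.9,0],-0.08,0],
    [[-8,-0.9,0],-0.08,0],
    [[-5,-0.5,0],-0.05,0],
    [[0,0,0],0,0]
  ]
}}

```text
time_s: 26.62
eef_pos: [0.549, 0.2065, 0.0459]
eef_rot: [-0.0, 0.291, 0.957, -0.0]
wrist_force: [0.6, -1.3, 0.6]
opening: 0.003
grasp_force: 0.1
```

Request:
{"name": "servo_tool", "arguments": {
  "commands": [
    [[20,0,0],0,0],
    [[20,0,0],0,0],
    [[0,-20,-50],0,0],
    [[0,-60,-30],0,0],
    [[0,-60,-30],0,0],
    [[50,0,0],0,0],
    [[50,0,0],0,0],
    [[50,0,0],0,0],
    [[0,0,0],0,0]
  ]
}}

```text
time_s: 27.75
eef_pos: [0.314, 0.204, 0.1512]
eef_rot: [-0.0, 0.288, 0.958, 0.0]
wrist_force: [0.7, -0.4, 0.2]
opening: -0.002
grasp_force: 0.0
```

```bash
python3 p.py; python3 - <<'E'
from m import *
k=cam('top');print(measure(k)['green'])
a=cv2.resize(k['color'][120:255,115:285],None,fx=4.4,fy=4.4);cv2.imwrite('pics/a8.png',cv2.cvtColor(a,cv2.COLOR_RGB2BGR))
E
```

```text
tcp ang 193.8073932731294 0.3140856271253725 yaw 146.50508631699444
top (array([0.56025611, 0.19529874, 0.06049232]), array([0.55037084, 0.18236856, 0.05499252]), array([0.57422193, 0.21179988, 0.06448646]), 19) 234.93857419270677 0.10347888950163982
side (array([0.55303408, 0.18816596, 0.05730488]), array([0.54763918, 0.17878292, 0.03199789]), array([0.56367256, 0.20432899, 0.06815991]), 22) 233.9744490797869 0.10909862780347253
[0.55363398 0.17442477 0.004     ]
```

Request:
{"name": "servo_tool", "arguments": {
  "commands": [
    [[-40,20,0],0,0],
    [[-40,30,0],0,0],
    [[-40,40,0],0,0],
    [[-34,42,0],0,0],
    [[0,0,0],0,0],
    [[0,0,0],0,0],
    [[0,0,35],0,0],
    [[0,0,35],0,0],
    [[0,0,35],0,0],
    [[0,0,0],0,0]
  ]
}}

```text
time_s: 29.15
eef_pos: [0.5159, 0.2257, 0.0448]
eef_rot: [-0.003, 0.29, 0.957, -0.001]
wrist_force: [-0.5, -0.3, -0.5]
opening: -0.002
grasp_force: 0.0
```

View pics/a8.png

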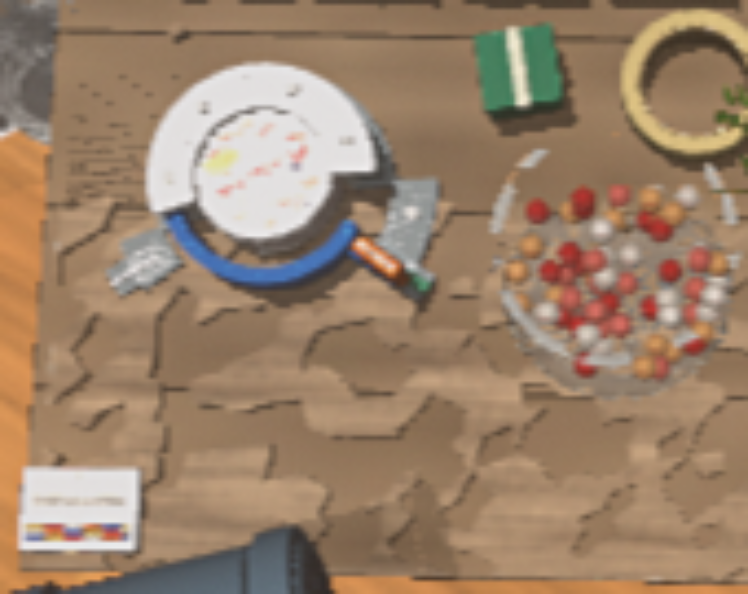

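The paddle stands nearly over the green mark (green visible at (420,283)), just short; nudge 4 mm.

Request:
{"name": "servo_tool", "arguments": {
  "commands": [
    [[-15,1,0],0,0],
    [[-15,1,0],0,0],
    [[-6,0,0],-0.02,0],
    [[-4,0,0],-0.02,0],
    [[-2,0,0],0,0],
    [[0,0,0],0,0],
    [[0,0,0],0,0]
  ]
}}

```text
time_s: 30.02
eef_pos: [0.5553, 0.2051, 0.0468]
eef_rot: [0.0, 0.271, 0.963, -0.0]
wrist_force: [0.3, 0.1, 0.1]
opening: 0.003
grasp_force: 0.0
```

Request:
{"name": "servo_tool", "arguments": {
  "commands": [
    [[20,0,0],0,0],
    [[20,0,0],0,0],
    [[0,-20,-50],0,0],
    [[0,-50,-30],0,0],
    [[0,-50,-30],0,0],
    [[50,0,0],0,0],
    [[50,0,0],0,0],
    [[50,0,0],0,0],
    [[0,0,0],0,0]
  ]
}}

```text
time_s: 31.15
eef_pos: [0.3267, 0.2034, 0.1562]
eef_rot: [-0.001, 0.269, 0.963, -0.0]
wrist_force: [-0.1, -0.2, -0.7]
opening: -0.002
grasp_force: 0.0
```

```bash
python3 p.py
```

```text
tcp ang 194.50669124774282 0.30192120701530395 yaw 148.8104186116859
top (array([0.56509859, 0.19271777, 0.0607832 ]), array([0.55589472, 0.18007485, 0.0541692 ]), array([0.57682503, 0.20938545, 0.06480152]), 21) 237.97101307267494 0.10295388301463507
side (array([0.55900464, 0.18457439, 0.05599565]), array([0.55254631, 0.17591999, 0.03129063]), array([0.56978378, 0.20124805, 0.06633171]), 21) 237.63512726080617 0.10871358152213832
```

```bash
python3 -c "
from bench import ctrl
print(ctrl.hand_in())"
```

```text
the job is handed in; nothing more can be done
None
```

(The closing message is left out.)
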